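# Seat a pendant stone with the setting press

## Task

The amber stone still stands proud of its pendant: lay that pendant flat in the pocket of the press carriage with its loop in the slot, and slide the carriage all the way in under the ram. Then push the black palm knob down until the ram bottoms on its stop, hold it there about a second so that the stone is fully home, never leaning on it with more than about 30 N, and let the ram come back up. Leave the pendant in the press and do not disturb the other pendants, the loupe or the dish.

Things in the scene. Friction and masses are not known exactly. Their poses are not given: they have to be found in the camera images.
- amber_mid (a point): the pendant to work on: brass rectangular mount 38 (its x) x 30 (its y) x 10 mm high, an orange stone on top, a wire loop (bail) 8 mm wide, 3 mm thick that stands 8.5 mm out of the middle of its -x side. The point is the centre of the mount, 5 mm above its underside. Loose, about 60 g, lying on the cork board (8 mm thick), 75 mm from the other pendants
- stone_top (a point): top of the amber stone, a domed cabochon 23 mm across: 13 mm above amber_mid while proud, as at the start, and 10 mm above it when home. A tight snap fit: it takes about 4 N to move and stays where it is pushed
- nest (a point): centre of the pocket floor on the press carriage, 31 mm above the table. Brass-rimmed pocket 40 (x) x 32 (y) mm, walls 4 mm high, bevelled inside, 14 mm slot for the pendant's loop in the -x wall (facing the red handle): it fits one way round, axes along these. Side walls (across y) are corner pieces with a 28 mm finger gap; the plate around is level with the floor. x: carriage travel, to the ram
- handle (a point): middle of the red upright handle post of the carriage, 18 mm in diameter, 36 mm tall (from 28 to 64 mm above the table), 85 mm from the pocket's centre on its -x side. Push it along +x of nest to slide the carriage in
- carriage (a joint): travel of the carriage (m): 0 = drawn out, the pocket clear of the ram by 90 mm; 0.09 = in against its stop, the pocket's centre under the ram. It slides with about 2 N of friction and stays where it is left
- press: the green bench press, fixed; origin on the table under the ram axis, x along the carriage travel, as nest. Bed 110 mm wide from x -150 to 120 mm, 25 mm high; column and arm on the +x side of the ram, lower than 155 mm
- ram: the press ram; origin at the tip of its white nose, on its upright axis, 68 mm above the table when up. On top it carries the black palm knob (48 mm wide, flat top), screwed up or down: its top is 137 to 161 mm above the nose, unknown. Down to its rigid stop it goes 22 mm; the spring resists with 2.5 N at the top, 6.5 N at the stop, and the stone adds 4 N from 19 mm on. Over 35 N chips the stone
- green_mid (a point): centre of a finished pendant like the amber one, with a green stone: leave it where it lies on the board
- blue_mid (a point): centre of a finished pendant like the amber one, with a blue stone: leave it where it lies on the board
- loupe: black eyeglass loupe, 34 mm in diameter, 27 mm high, beyond the press; origin under its centre: leave it
- dish: small brass dish, 90 mm across, 28 mm high, beyond the board and the press: leave it
Not all that is in view belongs to the job. Leave any pink or turquoise look-alike of the part that bears amber_mid alone.

How it is judged:
On the way, in this order (a step that is already met when the one before it is completed fails the run):
1. the amber pendant lies flat in the pocket of the drawn-out carriage, let go, its stone still proud (horizontal distance between amber_mid and nest below 0.0025 m and z of amber_mid in the frame of nest below 0.0065 m and angle between the x axis of amber_mid and the x axis of nest, either way round below 0.12 rad and angle between amber_mid's own z axis and vertical below 0.06 rad and value of joint carriage below 0.06 m and z of stone_top in the frame of amber_mid above 0.0115 m and contact force between the fingers and amber below 0.1 N), for 0.2 s.
2. the carriage is in against its stop, with the pendant seated in it and the stone still proud (value of joint carriage above 0.0875 m and z of amber_mid in the frame of nest below 0.0065 m and horizontal distance between amber_mid and nest below 0.0025 m and z of stone_top in the frame of amber_mid above 0.0115 m), for 0.2 s.
3. the ram is held bottomed on its stop and the stone is home under it (z of ram in the frame of press below 0.0468 m and z of stone_top in the frame of amber_mid below 0.0108 m and value of joint carriage above 0.0875 m), for 0.4 s.
At the end, for the whole second after the job is handed in: The amber stone is down at least 2.2 mm (its top within 0.8 mm of home, 10 mm above the mount's centre), the ram is back up (within 2 mm), the carriage is in (within 3.5 mm of its stop), and the pendant lies still and flat in the pocket (centre within 2.5 mm, no more than 1.5 mm above the floor) (z of stone_top in the frame of amber_mid below 0.0108 m and z of ram in the frame of press above 0.066 m and value of joint carriage above 0.0865 m and horizontal distance between amber_mid and nest below 0.0025 m and z of amber_mid in the frame of nest below 0.0065 m and angle between amber_mid's own z axis and vertical below 0.06 rad and linear speed of amber below 0.01 m/s); the robot touches nothing.
It fails at once if the ram is pressed with more than 35 N (contact force between ram and the fingers above 35 N or contact force between ram and the arm above 35 N).
It fails at once if another pendant is moved by more than 10 mm (distance of any of green_mid, blue_mid from where it was at the start of the episode above 0.01 m).
It fails at once if the loupe or the dish is moved by more than 20 mm (distance of any of loupe, dish from where it was at the start of the episode above 0.02 m).
It also fails if it takes over 58 s, if anything falls off the work surface, if the arm or the gripper's body presses on something with over 40 N, if the wrist force passes 120 N, or if a joint passes its speed limit or range.

## Robot

A 6-joint arm with a two-finger parallel gripper is mounted at the origin on the work surface. World frame = base frame: x ahead of the robot, y to its left, z up, the work surface at z = 0. Lengths are in m, angles in rad, forces in N, time in s.
With the tool pointing down it reaches from about 0.25 to 0.775 m from the base axis. Payload 4 kg.
Tool frame: the origin (TCP) lies at the very end of the fingers, on their centre line; the grasp point (between the pads) lies ctrl.hold_point_z behind it (ctrl.hold_point_z is the distance from the TCP to the grasp point, in m); z points along the fingers, y is the line along which they close (so a half turn about z gives the same grasp; the last joint's range is limited). The gripper opens to 85 mm and grips with 20 to 120 N. Pads are 22 mm wide; open, the fingers measure 114 mm over their backs; the gripper's body (76 mm by 85 mm) begins 54 mm behind the grasp point. The pads swing forward as they close: fully open they stand 13 mm farther back than shut.
Start: joints at [1.187, 0.087, 1.371, -0, 1.684, -0.103], TCP at [0.152, 0.528, 0.231] pointing down, gripper open.
Joint ranges: [-3.1, 3.1], [-0.76, 2.03], [0.27, 2.55], [-1.08, 4.22], [0.17, 2.65], [-2.57, 2.57]. Speed limits (rad/s): [2.79, 2.79, 3.14, 3.14, 3.14, 3.14].

## Interface

Orientations are given as a 3x3 rotation matrix whose columns are the frame's x, y, z axes.
In Python, from plant import ctrl gives the robot as it stands.
- The arm moves only by the tool drive_tool, never from a script. Its argument "series" is a list of rows, each a list of 7 numbers: the turn, a rotation vector about the world's x, y, z each as a share of pi/2 rad, from -1 to 1, then the shift along the world's x, y, z each as a share of 500 mm, from -1 to 1, then the opening, from -1 (shut) to 1 (fully open), so that 0 is half open. A call has 1 to 5 rows; each row is the pose to reach, as a shift and turn from the pose commanded when the call began; what a row does not reach only later rows make up. A row lasts 1/8 s, in which the tool goes at most 62.5 mm and 10.7 degrees, less where a joint would pass 70% of its speed; a pose out of reach is approached as far as the arm can. A call with a number of a shift or a turn outside -1 to 1 is refused whole. A call with a gripper value outside its range is refused whole. The fingers move at their own pace and stop on an object; "grip_force" is the grip in N (left out, the last holds). Time passes only in rows, so rows that repeat a pose let the fingers close. It gives the time, the measured TCP pose, the force, the opening and the grip force at its end, in the units of the state.
- ctrl.state(): the state, without advancing time (a new reading comes with each control period).
- ctrl.camera(name): name is "scene" or "top"; returns the picture (420x560x3 uint8, red, green, blue); there is no depth.
- ctrl.camera_info(name): a dict with "fov_y" (degrees; the focal length in pixels is half the picture's height over the tangent of half this angle, whatever the lens; pixels are square), "cx", "cy" (the principal point, pixels), "dist" ([k1, k2, p1, p2, k3] as OpenCV has them; the pictures are not rectified), "eye" and "rotation" of the camera in the world. Camera axes: x right, y down, z forward; pixel columns grow to the right and rows downward; lengths in m; the calibration is good to about 2 mm. A picture is of the moment at which its call begins. camera_info takes no time and is no camera call.
- ctrl.finish_job(): hands the job in; it is judged then, once.
The state is a dict: "clock": time; "joint_pos": joint angles; "dq": joint speeds; "joint_efforts": joint torques, N m; "position": TCP position; "eef_rot": TCP orientation; "force": force on the tool from outside, world axes, zero at the start; "ft_torque": the same for the moment, N m; "finger_gap": opening from 0.0 (shut) to 1.0 (fully open); "gripper_force": force on a finger pad.
Only numpy, scipy, OpenCV 4.12 (cv2) and the standard library are available. Lean on these libraries where they do the work, as an engineer would, in place of code of your own. Each camera call takes 0.05 s, during which the arm holds its last target. There are 200 camera calls.

## Working session

There is one attempt and no reset: what is moved stays moved. The work goes in short steps, Python scripts to look and compute and a tool call to move; the robot and the scene stay as the last step left them, time stands still between calls to the robot, and variables do not carry over. Pictures are saved under pics/ and viewed, at most 10 in all, crops included, and the job is handed in when it is done.

Besides the shell and the picture viewer there is one more tool, called as a command line: name --pt "numbers of a row" for each row, then --argument value for the rest. drive_tool: Moves the arm, as the interface text tells. Its arguments: {"type":"object","properties":{"series":{"type":"array"},"grip_force":{"type":"number"}},"required":["series"]}

```bash
mkdir -p pics; ls; cat > h.py <<'E'
import numpy as np, cv2
from plant import ctrl
def K(n):
    i=ctrl.camera_info(n); f=210/np.tan(np.radians(i["fov_y"])/2)
    return np.array([[f,0,i["cx"]],[0,f,i["cy"]],[0,0,1]]),np.array(i["dist"],float),np.array(i["eye"]),np.array(i["rotation"])
def ray(n,px,z):
    k,d,e,R=K(n); p=cv2.undistortPoints(np.array(px,float).reshape(-1,1,2),k,d).reshape(-1,2)
    v=np.c_[p,np.ones(len(p))]@R.T
    return e+v*((z-e[2])/v[:,2])[:,None]
def proj(n,P):
    k,d,e,R=K(n); P=(np.array(P,float).reshape(-1,3)-e)@R
    return cv2.projectPoints(P,np.zeros(3),np.zeros(3),k,d)[0].reshape(-1,2)
def shot(n,f):
    im=ctrl.camera(n)[:,:,::-1].copy(); cv2.imwrite(f"pics/{f}.png",im); return im
E
python3 - <<'E'
from h import *
a=shot("scene","s0");b=shot("top","t0")
for n in("scene","top"): print(ctrl.camera_info(n))
print(ctrl.hold_point_z, ctrl.state())
E
```

```text
pics
{'fov_y': 51.75290528862509, 'cx': 277.8979998037899, 'cy': 208.86498592278127, 'dist': array([-0.00019687,  0.        ,  0.        ,  0.        ,  0.        ]), 'eye': array([1.05926509, 0.71398955, 0.72210252]), 'rotation': array([[-0.76718902,  0.42188663, -0.48314871],
       [ 0.64137554,  0.51354929, -0.57000399],
       [ 0.00764361, -0.74718057, -0.66457714]])}
{'fov_y': 48.789259063942026, 'cx': 274.5606822564835, 'cy': 216.0419352256618, 'dist': array([-0.04597778,  0.        ,  0.        ,  0.        ,  0.        ]), 'eye': array([0.5299915 , 0.17737658, 1.09325468]), 'rotation': array([[-0.02844176, -0.99869398,  0.04244289],
       [-0.99955683,  0.02804178, -0.00998994],
       [ 0.00878672, -0.04270821, -0.99904895]])}
0.0187 {'clock': 0.1, 'joint_pos': array([ 1.18691550e+00,  8.79270792e-02,  1.37213241e+00, -5.89381820e-06,
        1.68362634e+00, -1.03111339e-01]), 'dq': array([-0.00299638, -0.00117255, -0.00349711, -0.00110529,  0.00034391,
       -0.0006838 ]), 'joint_efforts': array([ 2.34562518e-03, -3.53011107e+01, -3.14220607e+01, -2.41334637e-04,
        7.93253974e-03, -1.97969086e-06]), 'position': array([0.15224062, 0.52802918, 0.2302162 ]), 'eef_rot': array([[-9.60842238e-01,  2.77094906e-01, -7.78511679e-04],
       [ 2.77095920e-01,  9.60840297e-01, -1.94302923e-03],
       [ 2.09621892e-04, -2.08266696e-03, -9.99997809e-01]]), 'force': array([-0.54875089,  0.04432384, -0.01970511]), 'ft_torque': array([-0.01342612, -0.05801598, -0.01269447]), 'gripper_force': 0.0, 'finger_gap': 1.0000216028665456}
```

View pics/s0.png

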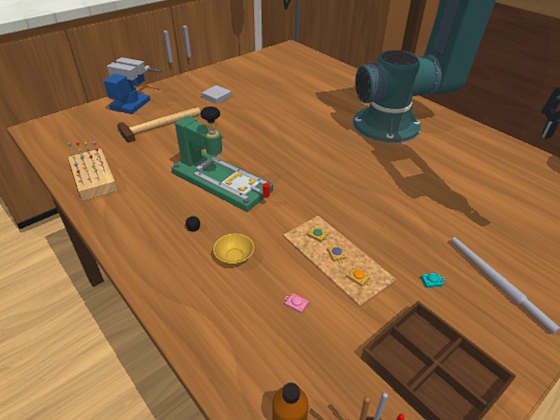

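View pics/t0.png

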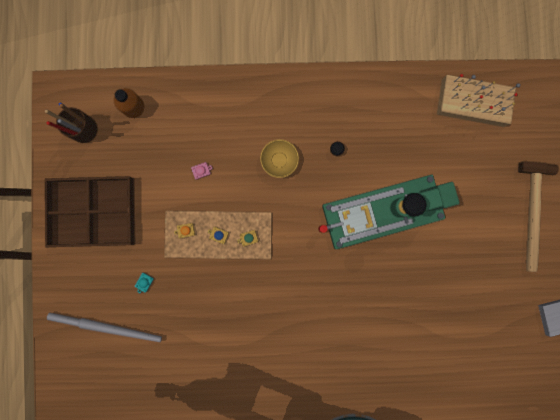

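The scene view shows amber at (359,275), blue at (337,252), green at (318,232) and the red handle at (266,189). In the top view amber is at (186,231), the handle at (323,229), the pocket at about (357,219) and the knob at (413,204). Next I'll enlarge these areas.

```bash
python3 - <<'E'
from h import *
b=cv2.imread("pics/t0.png");a=cv2.imread("pics/s0.png")
def cr(im,x,y,w,h,s): return cv2.resize(im[y:y+h,x:x+w],(w*s,h*s),interpolation=cv2.INTER_CUBIC)
# 4 tiles 400x300
T=[cr(b,165,215,40,30,10),cr(b,315,190,80,60,5),cr(a,335,260,40,30,10),cr(a,215,160,60,45,0) if 0 else cr(a,205,155,80,60,5)]
cv2.imwrite("pics/c0.png",np.vstack([np.hstack(T[:2]),np.hstack(T[2:])]))
def cen(im,lo,hi,box):
    x,y,w,h=box; hs=cv2.cvtColor(im[y:y+h,x:x+w],cv2.COLOR_BGR2HSV); m=cv2.inRange(hs,lo,hi)
    n,l,s,c=cv2.connectedComponentsWithStats(m); i=1+np.argmax(s[1:,4]); return c[i]+[x,y],s[i]
for nm,lo,hi,bb,ab in (("stone",(5,190,170),(18,255,255),(170,218,32,28),(335,260,45,30)),
                 ("red",(0,180,80),(6,255,255),(312,220,22,20),(255,175,25,30))):
    for n,im,box in(("top",b,bb),("scene",a,ab)):
        try: print(nm,n,cen(im,lo,hi,box))
        except Exception as e: print(nm,n,e)
E
```

```text
stone top (array([184.5862069 , 229.72413793]), array([11,  9,  8,  7, 29], dtype=int32))
stone scene (array([358.82432432, 273.72972973]), array([19, 10, 11,  9, 74], dtype=int32))
red top (array([322.71153846, 228.38461538]), array([ 7,  5,  8,  8, 52], dtype=int32))
red scene (array([265.85714286, 189.67857143]), array([ 8,  8,  7, 15, 84], dtype=int32))
```

View pics/c0.png

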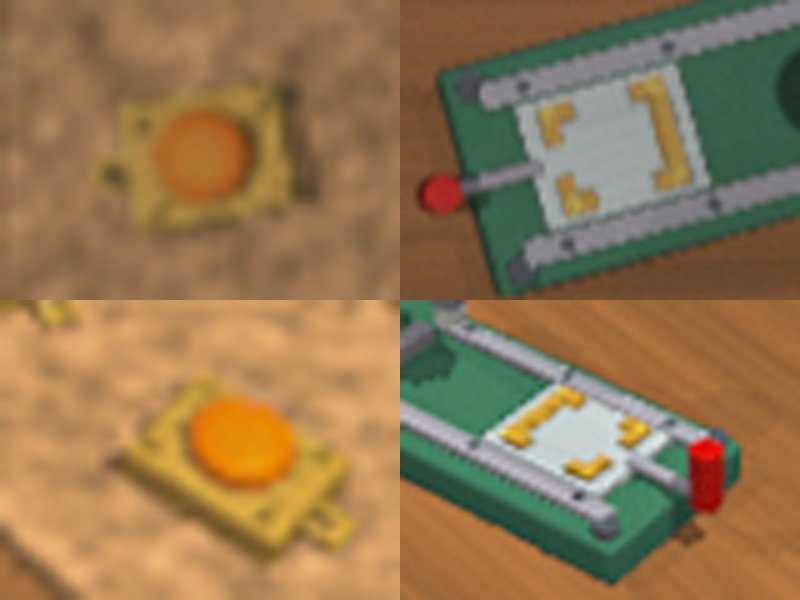

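The amber loop points image-left in the top view, the same side as the handle, so little turning is needed. I'll measure the pendant and nest by fitting masks in both views.

```bash
python3 - <<'E'
from h import *
b=cv2.imread("pics/t0.png");a=cv2.imread("pics/s0.png")
S=8
def mask(im,box,lo,hi):
    x,y,w,h=box; c=cv2.resize(im[y:y+h,x:x+w],None,fx=S,fy=S,interpolation=cv2.INTER_CUBIC)
    return cv2.inRange(cv2.cvtColor(c,cv2.COLOR_BGR2HSV),lo,hi)
def topix(p,box): return (np.array(p,float).reshape(-1,2)+.5)/S-.5+[box[0],box[1]]
# nest walls
for n,im,box in(("top",b,(330,195,55,45)),("scene",a,(220,165,40,40))):
    m=mask(im,box,(14,120,110),(30,255,255)); ys,xs=np.where(m)
    w=ray(n,topix(np.c_[xs,ys],box),.035)
    r=cv2.minAreaRect((w[:,:2]*1000).astype(np.float32)); print("nest",n,r,m.sum()//255)
    cv2.imwrite(f"pics/m_n{n}.png",m)
# handle, in top: top disc z .064
H=ray("top",[[322.7,228.4]],.064)[0]; print("handle top",H)
# knob in top
box=(395,188,40,34); 
m=mask(b,box,(0,0,0),(180,255,45)); nn,l,s,c=cv2.connectedComponentsWithStats(m); i=1+np.argmax(s[1:,4]); kp=topix(c[i],box)
print("knob px",kp,s[i]/S,[ray("top",kp,z)[0] for z in (.205,.217,.229)])
# amber
for n,im,box in(("top",b,(172,218,28,26)),("scene",a,(343,262,32,26))):
    x,y,w,h=box; m=mask(im,box,(19,110,90),(32,255,255))|mask(im,box,(5,195,150),(18,255,255)); 
    m=cv2.morphologyEx(m,cv2.MORPH_CLOSE,np.ones((9,9)));nn,l,s,c=cv2.connectedComponentsWithStats(m); i=1+np.argmax(s[1:,4]); m=np.uint8(l==i)*255
    cv2.imwrite(f"pics/m_a{n}.png",m)
    o=cv2.morphologyEx(m,cv2.MORPH_OPEN,cv2.getStructuringElement(cv2.MORPH_ELLIPSE,(41,41)))
    ys,xs=np.where(o); wd=ray(n,topix(np.c_[xs,ys],box),.018)
    print("amber",n,cv2.minAreaRect((wd[:,:2]*1000).astype(np.float32)))
    s=mask(im,box,(4,195,130),(17,255,255)); ys,xs=np.where(s); wd=ray(n,topix(np.c_[xs,ys],box),.021 if n=="scene" else .023)
    print(" stone",wd[:,:2].mean(0)*1000)
t=[cv2.resize(cv2.imread(f"pics/m_{k}.png"),(390,290)) for k in("ntop","nscene","atop","ascene")]
cv2.imwrite("pics/m.png",np.vstack([np.hstack(t[:2]),np.hstack(t[2:])]))
E
```

```text
nest top ((566.0927124023438, -21.258041381835938), (146.9841766357422, 67.4423828125), 28.232515335083008) 11018
nest scene ((570.087158203125, -10.457351684570312), (163.70654296875, 98.32646179199219), 50.710853576660156) 18235
handle top [0.54319332 0.06077031 0.064     ]
knob px [[414.21178602 204.28589705]] [   7.75     5.125   24.      24.    3554.   ] [array([ 0.58290625, -0.10235456,  0.205     ]), array([ 0.58219139, -0.0985755 ,  0.217     ]), array([ 0.58147653, -0.09479643,  0.229     ])]
amber top ((539.2139282226562, 385.4744873046875), (13.663496971130371, 14.216278076171875), 88.8096923828125)
 stone [548.90183208 373.98709644]
amber scene ((552.9973754882812, 379.9714050292969), (34.75810241699219, 41.9165153503418), 8.310165405273438)
 stone [550.63090916 375.86332391]
```

View pics/m.png

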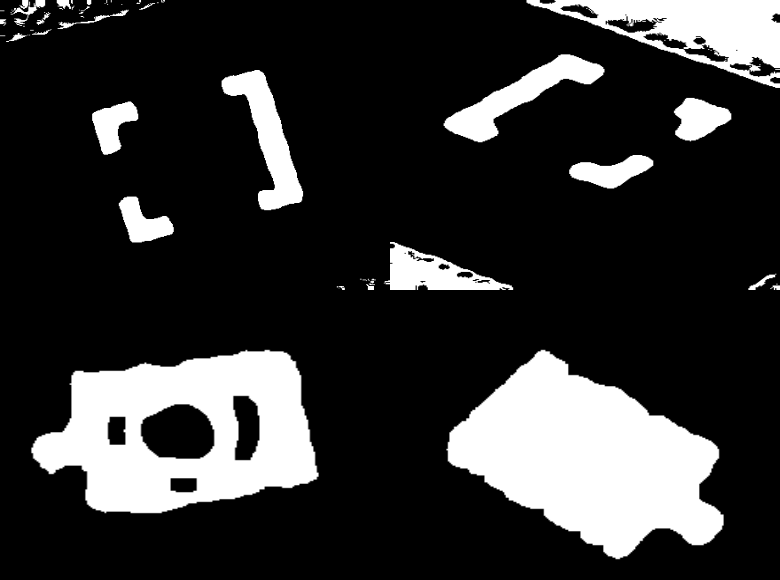

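The masks outline the pocket walls and the pendant well. The table speckle at the borders needs cropping and the stone holes need filling before refitting.

```bash
python3 - <<'E'
from h import *
S=8
def topix(p,box): return (np.array(p,float).reshape(-1,2)+.5)/S-.5+[box[0],box[1]]
for n,box in(("top",(330,195,55,45)),("scene",(220,165,40,40))):
    m=cv2.imread(f"pics/m_n{n}.png",0); nn,l,s,c=cv2.connectedComponentsWithStats(m); H,W=m.shape
    k=[i for i in range(1,nn) if s[i,4]>600 and s[i,0]>3 and s[i,1]>3 and s[i,0]+s[i,2]<W-3 and s[i,1]+s[i,3]<H-3]
    ys,xs=np.where(np.isin(l,k)); w=ray(n,topix(np.c_[xs,ys],box),.035)
    r=cv2.minAreaRect((w[:,:2]*1000).astype(np.float32)); print("nest",n,len(k),r)
for n,box in(("top",(172,218,28,26)),("scene",(343,262,32,26))):
    m=cv2.imread(f"pics/m_a{n}.png",0); cs,_=cv2.findContours(m,cv2.RETR_EXTERNAL,2); cv2.drawContours(m,cs,-1,255,-1)
    m=cv2.morphologyEx(m,cv2.MORPH_OPEN,cv2.getStructuringElement(cv2.MORPH_ELLIPSE,(61,61)))
    ys,xs=np.where(m); wd=ray(n,topix(np.c_[xs,ys],box),.018)
    print("amber",n,cv2.minAreaRect((wd[:,:2]*1000).astype(np.float32)))
H=ray("top",[[322.7,228.4]],.064)[0]; print(H)
E
```

```text
nest top 3 ((563.32763671875, -22.95111846923828), (49.515045166015625, 59.00629425048828), 13.865473747253418)
nest scene 3 ((566.6287231445312, -20.149078369140625), (54.024559020996094, 60.990631103515625), 14.062695503234863)
amber top ((548.1324462890625, 375.51531982421875), (30.369384765625, 40.28788375854492), 8.241360664367676)
amber scene ((553.1740112304688, 379.5305480957031), (34.53607177734375, 40.9929313659668), 8.310164451599121)
[0.54319332 0.06077031 0.064     ]
```

drive_tool --pt "0 0 -0.1 0.1 -0.04 0 0.1" --pt "0 0 -0.2 0.22 -0.08 -0.02 0.1" --pt "0 0 -0.3 0.34 -0.13 -0.04 0.1" --pt "0 0 -0.4 0.46 -0.17 -0.06 0.1" --pt "0 0 -0.5 0.58 -0.22 -0.08 0.1"

```text
clock: 0.72
position: [0.4352, 0.4211, 0.1918]
eef_rot: [[-0.479, 0.878, -0.001], [0.878, 0.479, -0.0], [0.0, -0.001, -1.0]]
force: [0.3, 0.6, 0.1]
finger_gap: 0.549
gripper_force: 0.0
```

drive_tool --pt "0 0 -0.1 0.1 -0.04 -0.04 0.1" --pt "0 0 -0.2 0.18 -0.07 -0.08 0.1" --pt "0 0 -0.23 0.213 -0.083 -0.12 0.1" --pt "0 0 -0.23 0.213 -0.083 -0.12 0.1" --pt "0 0 -0.23 0.213 -0.083 -0.12 0.1"

```text
clock: 1.35
position: [0.539, 0.3816, 0.1334]
eef_rot: [[-0.145, 0.989, -0.0], [0.989, 0.145, 0.001], [0.001, -0.0, -1.0]]
force: [-0.4, 1.6, 0.4]
finger_gap: 0.55
gripper_force: 0.0
```

drive_tool --pt "0 0 0 0 0 0 0.1"

```text
clock: 1.48
position: [0.5394, 0.382, 0.1346]
eef_rot: [[-0.145, 0.989, 0.002], [0.989, 0.145, 0.002], [0.001, 0.002, -1.0]]
force: [-0.1, 0.4, -0.3]
finger_gap: 0.549
gripper_force: 0.0
```

```bash
python3 - <<'E'
from h import *
print(ctrl.state()["position"])
b=shot("top","t1");a=shot("scene","s1")
u=cv2.resize(b[195:265,140:230],(450,350),interpolation=2);v=cv2.resize(a[215:300,310:400],(350,350),interpolation=2)
cv2.imwrite("pics/c1.png",np.hstack([u,v]))
E
```

```text
[0.53938947 0.38200576 0.13462845]
```

View pics/c1.png

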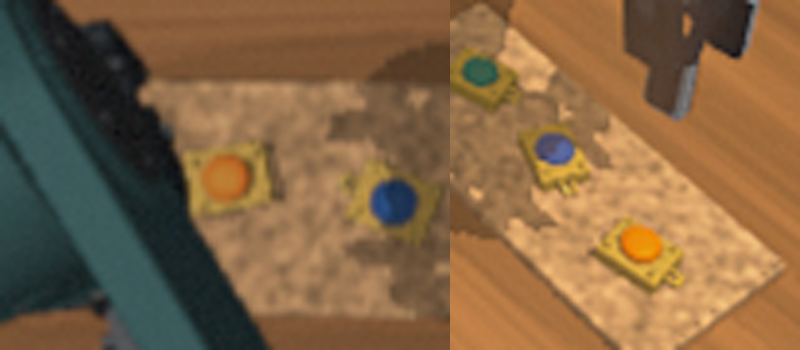

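The pendants are undisturbed, and the fingers hang above and beside the amber one. Its stone is at tile (640,243) in the scene view, and the finger tips are near (672,112) and (735,50). I'll compare these with projections.

```bash
python3 - <<'E'
from h import *
s=ctrl.state();p=s["position"];R=s["eef_rot"]
for z in (0,.007,.013):
  q=proj("scene",[p+R[:,1]*.0233-R[:,2]*z,p-R[:,1]*.0233-R[:,2]*z])
  print(z,[((x-310)*350/90+450,(y-215)*350/85) for x,y in q])
d=(np.array([.5486,.3766])-p[:2])
print("shift share",d/.5, np.degrees(np.arctan2(R[1,1],R[0,1])))
E
```

```text
0 [(np.float64(665.8766973797226), np.float64(106.87664833108312)), (np.float64(717.2216865834339), np.float64(54.54288937965386))]
0.007 [(np.float64(667.9417056323493), np.float64(96.14153066664548)), (np.float64(719.5059849243635), np.float64(43.853541043324206))]
0.013 [(np.float64(669.7305527780591), np.float64(86.84203667311905)), (np.float64(721.4841415953535), np.float64(34.596756180626485))]
shift share [ 0.01794401 -0.01020158] 8.327617406609628
```

drive_tool --pt "0 0 0 0.018 -0.01 -0.08 0.1" --pt "0 0 0 0.018 -0.01 -0.16 0.1" --pt "0 0 0 0.018 -0.01 -0.2 0.1" --pt "0 0 0 0.018 -0.01 -0.24 0.1" --pt "0 0 0 0.018 -0.01 -0.24 0.1" --grip_force 20

```text
clock: 2.2
position: [0.5483, 0.3753, 0.0115]
eef_rot: [[-0.143, 0.99, -0.002], [0.99, 0.143, -0.001], [-0.001, -0.002, -1.0]]
force: [0.8, -0.1, -0.6]
finger_gap: 0.553
gripper_force: 0.0
```

drive_tool --pt "0 0 0 0 0 0 -0.1" --pt "0 0 0 0 0 0 -0.2" --pt "0 0 0 0 0 0 -0.4" --pt "0 0 0 0 0 0 -0.5" --pt "0 0 0 0 0 0 -0.5" --grip_force 20

```text
clock: 2.82
position: [0.5502, 0.3761, 0.0147]
eef_rot: [[-0.143, 0.99, 0.003], [0.99, 0.143, 0.002], [0.001, 0.003, -1.0]]
force: [0.1, -0.3, 6.2]
finger_gap: 0.34
gripper_force: 20.2
```

Fz of 6 N suggests the tips touched the cork as they swung forward. I'll regrip 4 mm higher so the tips clear the carriage plate and rails.

drive_tool --pt "0 0 0 0 0 0.002 -0.05" --pt "0 0 0 0 0 0.008 -0.05" --pt "0 0 0 0 0 0.008 -0.05"

```text
clock: 3.2
position: [0.5491, 0.3755, 0.0166]
eef_rot: [[-0.143, 0.99, -0.0], [0.99, 0.143, -0.0], [-0.0, -0.0, -1.0]]
force: [-0.3, -0.1, -0.3]
finger_gap: 0.474
gripper_force: 0.0
```

drive_tool --pt "0 0 0 0 0 0 -0.2" --pt "0 0 0 0 0 0 -0.4" --pt "0 0 0 0 0 0 -0.5" --pt "0 0 0 0 0 0 -0.5" --grip_force 30

```text
clock: 3.7
position: [0.5492, 0.3755, 0.0168]
eef_rot: [[-0.143, 0.99, 0.0], [0.99, 0.143, 0.0], [-0.0, 0.0, -1.0]]
force: [-0.2, -0.2, 0.6]
finger_gap: 0.32
gripper_force: 29.5
```

drive_tool --pt "0 0 0 0 0 0.04 -0.5" --pt "0 0 0 0 0 0.12 -0.5" --pt "0 0 0 0 0 0.2 -0.5" --pt "0 0 0 0 0 0.2 -0.5" --pt "0 0 0 0 0 0.2 -0.5"

```text
clock: 4.32
position: [0.549, 0.3755, 0.117]
eef_rot: [[-0.143, 0.99, 0.0], [0.99, 0.143, 0.0], [0.0, 0.0, -1.0]]
force: [0.2, -0.2, -1.5]
finger_gap: 0.324
gripper_force: 29.7
```

drive_tool --pt "0 0 0.012 0.006 -0.1 0 -0.5" --pt "0 0 0.024 0.012 -0.2 0 -0.5" --pt "0 0 0.036 0.018 -0.3 0 -0.5" --pt "0 0 0.048 0.024 -0.4 0 -0.5" --pt "0 0 0.062 0.03 -0.5 0 -0.5"

```text
clock: 4.95
position: [0.5627, 0.1238, 0.1145]
eef_rot: [[-0.239, 0.971, -0.004], [0.971, 0.239, -0.001], [0.0, -0.004, -1.0]]
force: [0.5, -0.1, -0.8]
finger_gap: 0.319
gripper_force: 29.7
```

drive_tool --pt "0 0 0 0 -0.1 0 -0.5" --pt "0 0 0 0 -0.2 0 -0.5" --pt "0 0 0 0 -0.299 -0.05 -0.5" --pt "0 0 0 0 -0.299 -0.09 -0.5" --pt "0 0 0 0 -0.299 -0.09 -0.5"

```text
clock: 5.58
position: [0.5611, -0.0242, 0.0677]
eef_rot: [[-0.237, 0.971, -0.009], [0.971, 0.237, 0.001], [0.003, -0.008, -1.0]]
force: [-0.2, 0.8, -0.2]
finger_gap: 0.32
gripper_force: 29.7
```

drive_tool --pt "0 0 0 0 0 0 -0.5" --pt "0 0 0 0 0 0 -0.5"

```text
clock: 5.82
position: [0.5648, -0.0233, 0.0728]
eef_rot: [[-0.24, 0.971, 0.002], [0.971, 0.24, -0.0], [-0.001, 0.002, -1.0]]
force: [0.5, 0.4, -1.7]
finger_gap: 0.32
gripper_force: 29.7
```

```bash
python3 - <<'E'
from h import *
print(ctrl.state()["position"],ctrl.state()["eef_rot"][:,1])
b=shot("top","t2");a=shot("scene","s2")
u=cv2.resize(b[190:250,310:390],(400,300),interpolation=2);v=cv2.resize(a[155:215,205:285],(400,300),interpolation=2)
cv2.imwrite("pics/c2.png",np.hstack([u,v]))
E
```

```text
[ 0.56482395 -0.02329588  0.07277661] [0.97086788 0.23960956 0.00167967]
```

View pics/c2.png

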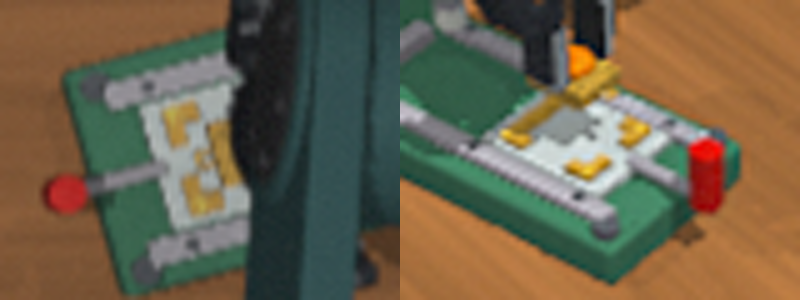

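The pendant hangs level above the pocket with its loop toward the slot. In the top tile the loop is at about (203,158) and the mount's left edge runs from (212,125) to (235,185). I'll overlay the predicted outlines to check the offsets.

```bash
python3 - <<'E'
from h import *
s=ctrl.state();p=s["position"];R=s["eef_rot"]
x=np.array([-R[0,0]*-1,0,0])
ty=R[:,1]*[1,1,0]; ax=np.array([ty[1],-ty[0],0]); ay=np.array([ty[0],ty[1],0]) # pendant x (away from loop): toward -y world
c=p+[0,0,-.0038]-ax*.0011
nest=np.array([.564,-.0228,.031]); nx=np.array([.2385,-.971,0]); ny=np.array([.971,.2385,0])
B=[(-.019,-.015,.005),(.019,-.015,.005),(.019,.015,.005),(-.019,.015,.005)]
L=[(-.019,-.004,-.003),(-.0275,-.004,-.003),(-.0275,.004,-.003),(-.019,.004,-.003)]
W=[(-.020,-.016,.004),(.020,-.016,.004),(.020,.016,.004),(-.020,.016,.004)]
O=[]
for n,f,(x0,y0,w,h) in (("top","t2",(330,205,40,36)),("scene","s2",(220,160,40,36))):
    im=cv2.imread(f"pics/{f}.png"); k=10; t=cv2.resize(im[y0:y0+h,x0:x0+w],None,fx=k,fy=k,interpolation=2)
    def dr(c,ex,ey,P,col):
        q=proj(n,[c+a*ex+b*ey+[0,0,z] for a,b,z in P]); q=((q-[x0,y0]+.5)*k).astype(int)
        cv2.polylines(t,[q],True,col,1)
    dr(c,ax,ay,B,(255,0,255));dr(c,ax,ay,L,(255,255,0));dr(nest,nx,ny,W,(0,0,255)); O.append(t)
cv2.imwrite("pics/o2.png",np.hstack(O)[:,:800])
E
```

```text
(no output)
```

View pics/o2.png

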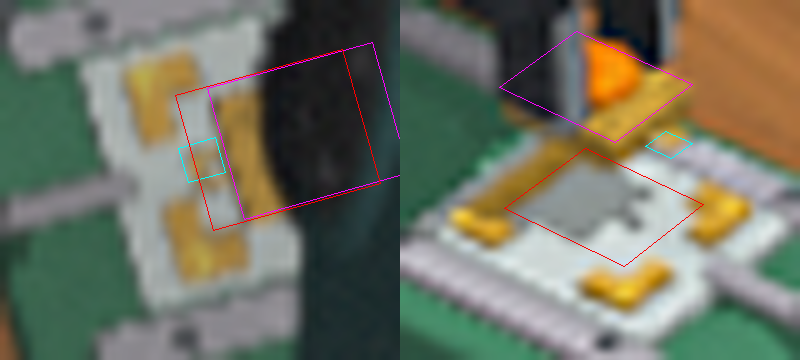

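drive_tool --pt "0 0 0 -0.002 0 -0.03 -0.5" --pt "0 0 0 -0.002 0 -0.05 -0.5" --pt "0 0 0 -0.002 0 -0.054 -0.5" --pt "0 0 0 -0.002 0 -0.058 -0.5" --pt "0 0 0 -0.002 0 -0.058 -0.5"

```text
clock: 6.55
position: [0.5634, -0.024, 0.0427]
eef_rot: [[-0.238, 0.971, 0.001], [0.971, 0.238, -0.0], [-0.0, 0.001, -1.0]]
force: [0.0, -0.7, -1.6]
finger_gap: 0.317
gripper_force: 29.7
```

drive_tool --pt "0 0 0 0 0 -0.003 -0.5" --pt "0 0 0 0 0 -0.006 -0.5" --pt "0 0 0 0 0 -0.006 -0.5"

```text
clock: 6.92
position: [0.5644, -0.024, 0.0408]
eef_rot: [[-0.238, 0.971, 0.003], [0.971, 0.238, -0.0], [-0.001, 0.003, -1.0]]
force: [2.1, 0.2, 3.4]
finger_gap: 0.321
gripper_force: 30.9
```

drive_tool --pt "0 0 0 0.002 0 0 -0.5" --pt "0 0 0 0.002 0 -0.002 -0.5" --pt "0 0 0 0.002 0 -0.002 -0.5"

```text
clock: 7.3
position: [0.5648, -0.024, 0.0399]
eef_rot: [[-0.238, 0.971, 0.002], [0.971, 0.238, -0.0], [-0.001, 0.001, -1.0]]
force: [0.5, 0.6, 5.9]
finger_gap: 0.321
gripper_force: 32.0
```

drive_tool --pt "0 0 0 0 0 0 -0.2" --pt "0 0 0 0 0 0.002 -0.15" --pt "0 0 0 0 0 0.004 -0.15" --pt "0 0 0 0 0 0.004 -0.15"

```text
clock: 7.8
position: [0.564, -0.024, 0.0406]
eef_rot: [[-0.238, 0.971, -0.0], [0.971, 0.238, 0.0], [0.0, -0.0, -1.0]]
force: [-0.8, 1.1, -0.3]
finger_gap: 0.429
gripper_force: 0.0
```

```bash
python3 - <<'E'
from h import *
b=shot("top","t3");a=shot("scene","s3")
v=cv2.resize(a[155:215,215:275],(600,600),interpolation=2)
cv2.imwrite("pics/c3.png",v)
E
```

```text
(no output)
```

View pics/c3.png

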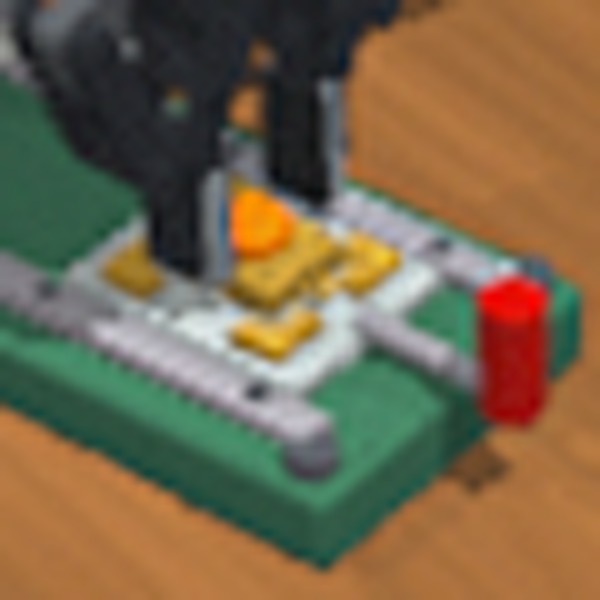

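It went in: z is at seat height, the pendant lies flat and its loop is in the slot, at about (325,275) in the tile. I'll retreat upward, then measure with a clear view from behind the handle.

drive_tool --pt "0 0 0 0 0 0.02 -0.15" --pt "0 0 0 0 0 0.1 -0.15" --pt "0 0 0 0 0 0.2 -0.15" --pt "0 0 0 -0.02 0.08 0.2 -1" --pt "0 0 0 -0.04 0.16 0.2 -1"

```text
clock: 8.52
position: [0.5448, 0.0566, 0.143]
eef_rot: [[-0.237, 0.972, 0.004], [0.972, 0.237, 0.0], [-0.001, 0.004, -1.0]]
force: [-0.2, 0.2, -0.0]
finger_gap: 0.014
gripper_force: 0.0
```

drive_tool --pt "0 0 0 -0.02 0.1 0 -1" --pt "0 0 0 -0.04 0.2 0 -1" --pt "0 0 0 -0.04 0.2 0 -1" --pt "0 0 0 -0.04 0.2 0 -1"

```text
clock: 9.02
position: [0.5244, 0.1559, 0.1414]
eef_rot: [[-0.239, 0.971, 0.001], [0.971, 0.239, -0.001], [-0.001, 0.001, -1.0]]
force: [1.0, 0.0, 0.0]
finger_gap: 0.005
gripper_force: 0.0
```

```bash
python3 - <<'E'
from h import *
print(ctrl.state()["position"])
b=shot("top","t4");a=shot("scene","s4")
u=cv2.resize(b[200:240,335:375],(400,400),interpolation=2);v=cv2.resize(a[165:205,220:260],(400,400),interpolation=2)
cv2.imwrite("pics/c4.png",np.hstack([u,v]))
E
```

```text
[0.52436155 0.15593542 0.14140136]
```

View pics/c4.png

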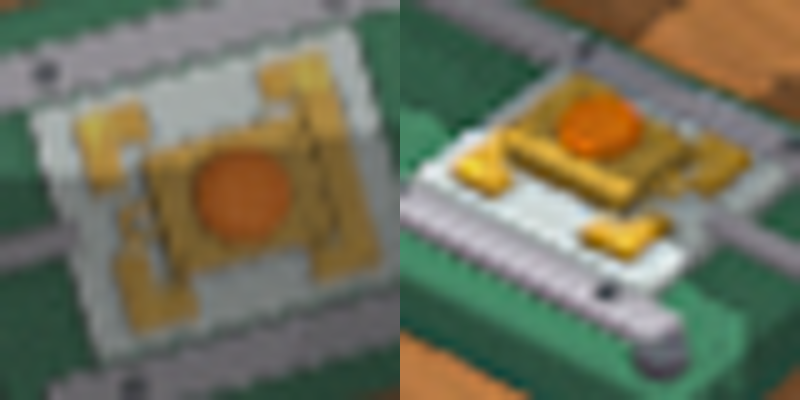

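```bash
python3 - <<'E'
from h import *
S=8; nx=np.array([.2385,-.971]); ny=np.array([.971,.2385])
def mk(n,im,box,lo,hi,z):
    x,y,w,h=box; c=cv2.resize(im[y:y+h,x:x+w],None,fx=S,fy=S,interpolation=2)
    m=cv2.inRange(cv2.cvtColor(c,cv2.COLOR_BGR2HSV),lo,hi); ys,xs=np.where(m)
    w=ray(n,(np.c_[xs,ys]+.5)/S-.5+[x,y],z)[:,:2]; return w
for n,t,boxs,boxw,box0,st0,z in (("top",4,(350,211,18,17),(340,202,36,33),(172,218,28,26),0,.049),("scene",4,(272-40,172,18,15),None,(343,262,32,26),0,.049)):
    im=cv2.imread(f"pics/{n[0]}{t}.png"); i0=cv2.imread(f"pics/{n[0]}0.png")
    a=mk(n,im,boxs,(2,190,90),(14,255,255),z); 
    r=cv2.minAreaRect((a*1000).astype(np.float32)); e=cv2.minEnclosingCircle((a*1000).astype(np.float32))
    d=np.array(r[0])/1000-[.564,-.0228]
    print(n,"stone",a.mean(0),r,"minus nest (x,y) mm",1000*d@nx,1000*d@ny)
E
```

```text
top stone [ 0.56229556 -0.02324612] ((562.166015625, -23.31964111328125), (19.471620559692383, 20.75861358642578), 1.3668938875198364) minus nest (x,y) mm 0.06716624755861043 -1.904733233642511
scene stone [ 0.56895381 -0.01648212] ((567.3749389648438, -17.448083877563477), (18.912992477416992, 19.177576065063477), 68.59500885009766) minus nest (x,y) mm -4.39178761177063 4.553497730064397
```

```bash
python3 - <<'E'
from h import *
def tri(pt,ps):
    A=[];c=[]
    for n,p in(("top",pt),("scene",ps)):
        e=K(n)[2]; d=ray(n,[p],0)[0]-e; d/=np.linalg.norm(d); M=np.eye(3)-np.outer(d,d); A.append(M);c.append(M@e)
    return np.linalg.lstsq(np.vstack(A),np.hstack(c),rcond=None)[0]*1000
print("stone now",tri((358.8,219.2),(239.5,177.0)))
print("stone start",tri((184.8,230.2),(359,273.8)))
# wall-top outer corners via tile readings: +x/+y far corners, +x,-y ; -x corners
for nm,a,b in (("wall +y-x outer",(340.+3.0,0),0),) if 0 else ():
    pass
n=np.array([.564,-.0228]);ax=np.array([.2385,-.971]);ay=np.array([.971,.2385])
for n_,o in(("top",(335,200,0)),("scene",(220,165,400))):
    for z in(.036,.041):   # mount top face if seated = .041
        q=proj(n_,[[*(n+a*ax+b*ay),z] for a,b in((-.019,-.015),(.019,-.015),(.019,.015),(-.019,.015))])
        print(n_,z,((q-[o[0],o[1]]+.5)*10+[o[2],0]).round().tolist())
E
```

```text
stone now [562.49428688 -25.0214496   43.15481347]
stone start [548.46031871 375.80701081  19.25000613]
top 0.036 [[167.0, 275.0], [326.0, 231.0], [290.0, 105.0], [132.0, 149.0]]
top 0.041 [[171.0, 274.0], [331.0, 230.0], [295.0, 104.0], [135.0, 148.0]]
scene 0.036 [[698.0, 152.0], [585.0, 99.0], [510.0, 155.0], [623.0, 210.0]]
scene 0.041 [[698.0, 137.0], [584.0, 83.0], [509.0, 140.0], [623.0, 195.0]]
```

Stone height is 23.9 mm above where it lay on the cork, against 23 mm expected, so the pendant is seated. Next I'll go behind the handle.

drive_tool --pt "0 0 0 0.017 -0.103 -0.08 -1" --pt "0 0 0 0.017 -0.103 -0.182 -1" --pt "0 0 0 0.017 -0.103 -0.182 -1" --pt "0 0 0 0.017 -0.103 -0.182 -1"

```text
clock: 9.62
position: [0.5339, 0.1042, 0.0515]
eef_rot: [[-0.238, 0.971, 0.002], [0.971, 0.238, 0.0], [-0.0, 0.002, -1.0]]
force: [0.3, -0.5, 0.5]
finger_gap: -0.001
gripper_force: 0.0
```

drive_tool --pt "0 0 0 0.004 -0.016 0 -1" --pt "0 0 0 0.007 -0.03 0 -1" --pt "0 0 0 0.0105 -0.043 0 -1" --pt "0 0 0 0.012 -0.049 0 -1" --pt "0 0 0 0.014 -0.058 0 -1"

```text
clock: 10.25
position: [0.5398, 0.076, 0.0501]
eef_rot: [[-0.239, 0.971, 0.0], [0.971, 0.239, 0.002], [0.001, 0.001, -1.0]]
force: [-0.5, 2.9, 0.8]
finger_gap: -0.001
gripper_force: 1.1
```

drive_tool --pt "0 0 0 0.004 -0.016 0 -1" --pt "0 0 0 0.008 -0.031 0 -1" --pt "0 0 0 0.0115 -0.047 0 -1" --pt "0 0 0 0.015 -0.062 0 -1" --pt "0 0 0 0.019 -0.078 0 -1"

```text
clock: 10.88
position: [0.5495, 0.0361, 0.0498]
eef_rot: [[-0.238, 0.971, 0.0], [0.971, 0.238, 0.0], [0.0, 0.0, -1.0]]
force: [0.7, 2.4, 0.9]
finger_gap: -0.0
gripper_force: 1.1
```

drive_tool --pt "0 0 0 0.004 -0.016 0 -1" --pt "0 0 0 0.008 -0.031 0 -1" --pt "0 0 0 0.0115 -0.047 0 -1" --pt "0 0 0 0.015 -0.062 0 -1" --pt "0 0 0 0.017 -0.07 0 -1"

```text
clock: 11.5
position: [0.5577, 0.001, 0.0497]
eef_rot: [[-0.238, 0.971, -0.0], [0.971, 0.238, -0.0], [0.0, -0.0, -1.0]]
force: [0.2, 2.8, 1.4]
finger_gap: 0.002
gripper_force: 1.1
```

drive_tool --pt "0 0 0 0.001 -0.004 0 -1" --pt "0 0 0 0.002 -0.008 0 -1" --pt "0 0 0 0.003 -0.012 0 -1"

```text
clock: 11.88
position: [0.5581, -0.0008, 0.0497]
eef_rot: [[-0.239, 0.971, -0.002], [0.971, 0.239, 0.007], [0.008, -0.001, -1.0]]
force: [-1.9, 14.1, 4.5]
finger_gap: 0.001
gripper_force: 6.9
```

drive_tool --pt "0 0 0 -0.004 0.02 0 -1" --pt "0 0 0 -0.02 0.08 0 -1" --pt "0 0 0 -0.03 0.12 0.06 -1" --pt "0 0 0 -0.03 0.12 0.18 -1" --pt "0 0 0 -0.03 0.12 0.24 -1"

```text
clock: 12.5
position: [0.5451, 0.0553, 0.1733]
eef_rot: [[-0.239, 0.971, 0.005], [0.971, 0.239, -0.002], [-0.003, 0.004, -1.0]]
force: [0.5, 0.9, 0.6]
finger_gap: 0.001
gripper_force: 0.0
```

```bash
python3 - <<'E'
from h import *
print(ctrl.state()["position"])
b=shot("top","t5");a=shot("scene","s5")
def red(im,box):
    x,y,w,h=box; m=cv2.inRange(cv2.cvtColor(im[y:y+h,x:x+w],cv2.COLOR_BGR2HSV),(0,170,60),(6,255,255))
    n,l,s,c=cv2.connectedComponentsWithStats(m); i=1+np.argmax(s[1:,4]); return c[i]+[x,y],s[i]
ax=np.array([.2385,-.971])
for n,im,box in(("top",b,(330,190,60,50)),("scene",a,(205,140,70,60))):
    p,s=red(im,box); q=ray(n,[p],.064 if n=="top" else .046)[0]
    p0={"top":(322.71,228.38),"scene":(265.86,189.68)}[n]; q0=ray(n,[p0],.064 if n=="top" else .046)[0]
    print(n,p,s,1000*(q-q0)[:2]@ax)
u=cv2.resize(b[180:240,350:430],(400,300),interpolation=2);v=cv2.resize(a[100:190,170:270],(400,360),interpolation=2)[:300]
cv2.imwrite("pics/c5.png",np.hstack([u,v]))
E
```

```text
[0.54512585 0.05525936 0.17327049]Traceback (most recent call last):
  File "<stdin>", line 9, in <module>
  File "<stdin>", line 6, in red
    return _wrapfunc(a, 'argmax', axis=axis, out=out, **kwds)
    return bound(*args, **kwds)
ValueError: attempt to get argmax of an empty sequence
```

```bash
python3 - <<'E'
from h import *
a=cv2.imread("pics/s5.png");a0=cv2.imread("pics/s0.png")
ax=np.array([.2385,-.971]);ay=np.array([.971,.2385])
def cc(im,box,lo,hi):
    x,y,w,h=box; m=cv2.inRange(cv2.cvtColor(im[y:y+h,x:x+w],cv2.COLOR_BGR2HSV),lo,hi)
    n,l,s,c=cv2.connectedComponentsWithStats(m); i=1+np.argmax(s[1:,4]); return c[i]+[x,y],s[i]+[x,y,0,0,0]
for im,box in((a0,(250,170,40,45)),(a,(200,140,60,60))):
    p,s=cc(im,box,(0,180,70),(6,255,255)); print(p,s); q=ray("scene",[p],.046)[0]; print(q, 1000*(q[:2]-[.5432,.0608])@ax)
# knob in scene at start
p,s=cc(a0,(195,98,32,30),(0,0,0),(180,255,60)); print("knob",p,s)
e=K("scene")[2]
for z in(.19,.2,.21,.22,.23): print(z,ray("scene",[p],z)[0][:2],ray("top",[(414.2,204.3)],z)[0][:2])
E
```

```text
[265.85714286 189.67857143] [263 183   7  15  84]
[0.54496252 0.0604443  0.046     ] 0.7657426326186145
[240.23684211 177.63157895] [237 171   7  14  76]
[ 0.56507944 -0.0190806   0.046     ] 82.7823075806545
knob [209.86098655 113.76681614] [201 107  19  16 223]
0.19 [ 0.57637507 -0.11718952] [ 0.58377267 -0.10705378]
0.2 [ 0.5854502  -0.10156886] [ 0.58317725 -0.10390483]
0.21 [ 0.59452533 -0.08594821] [ 0.58258184 -0.10075588]
0.22 [ 0.60360046 -0.07032755] [ 0.58198642 -0.09760693]
0.23 [ 0.61267559 -0.05470689] [ 0.58139101 -0.09445798]
```

drive_tool --pt "0 0 0 0 0 -0.12 -1" --pt "0 0 0 0 0 -0.224 -1" --pt "0 0 0 0 0 -0.224 -1" --pt "0 0 0 0.014 -0.05 -0.224 -1" --pt "0 0 0 0.022 -0.09 -0.224 -1"

```text
clock: 13.22
position: [0.5566, 0.0095, 0.0598]
eef_rot: [[-0.239, 0.971, 0.003], [0.971, 0.239, -0.001], [-0.002, 0.003, -1.0]]
force: [0.3, 0.6, 0.4]
finger_gap: -0.001
gripper_force: 0.0
```

drive_tool --pt "0 0 0 0.002 -0.008 0 -1" --pt "0 0 0 0.004 -0.016 0 -1" --pt "0 0 0 0.006 -0.024 0 -1" --pt "0 0 0 0.008 -0.032 0 -1"

```text
clock: 13.72
position: [0.5583, -0.0013, 0.058]
eef_rot: [[-0.239, 0.971, -0.002], [0.971, 0.239, 0.009], [0.009, 0.0, -1.0]]
force: [-4.4, 15.0, 4.5]
finger_gap: -0.003
gripper_force: 7.7
```

Both pushes hit the same stop, and stereo puts the knob at about (0.5835, -0.1035), above the pocket. I'll retreat and go over the knob.

drive_tool --pt "0 0 0 -0.01 0.04 0 -1" --pt "0 0 0 -0.024 0.1 0 -1" --pt "0 0 0 -0.024 0.1 0.12 -1" --pt "0 0 0 -0.024 0.1 0.24 -1" --pt "0 0 0 -0.024 0.1 0.36 -1"

```text
clock: 14.35
position: [0.5466, 0.0454, 0.2395]
eef_rot: [[-0.239, 0.971, 0.0], [0.971, 0.239, -0.001], [-0.001, -0.0, -1.0]]
force: [0.8, -1.1, 0.4]
finger_gap: 0.001
gripper_force: 0.0
```

drive_tool --pt "0 0 0 0 0 0.04 -1" --pt "0 0 0 0 0 0.04 -1"

```text
clock: 14.6
position: [0.5479, 0.0452, 0.2603]
eef_rot: [[-0.239, 0.971, 0.005], [0.971, 0.239, -0.001], [-0.002, 0.005, -1.0]]
force: [-0.5, -0.2, -1.4]
finger_gap: -0.001
gripper_force: 0.0
```

```bash
python3 - <<'E'
from h import *
p=ctrl.state()["position"]; print(p,(np.array([.5835,-.1035,.26])-p)/.5)
b=shot("top","t6");a=shot("scene","s6")
u=cv2.resize(b[180:240,350:430],(400,300),interpolation=2);v=cv2.resize(a[100:190,170:290],(400,300),interpolation=2)
cv2.imwrite("pics/c6.png",np.hstack([u,v]))
E
```

```text
[0.54793568 0.04516839 0.26030626] [ 0.07112863 -0.29733678 -0.00061251]
```

View pics/c6.png

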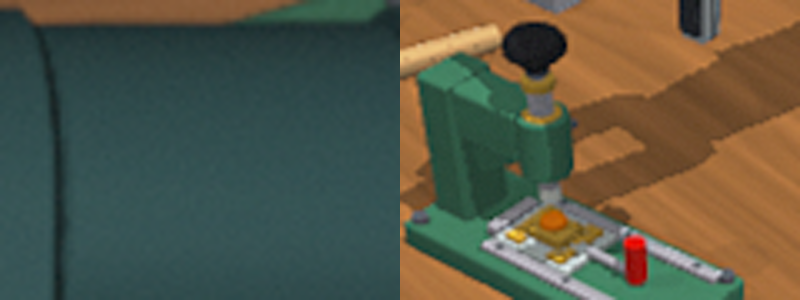

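The scene view shows the carriage in: the amber stone at (553,218) is directly under the nose at (550,193), the pendant is flat, and the knob top is near (535,45). Moving over the knob.

drive_tool --pt "0 0 0 0.02 -0.08 0 -1" --pt "0 0 0 0.04 -0.16 0 -1" --pt "0 0 0 0.06 -0.24 0 -1" --pt "0 0 0 0.071 -0.297 0 -1" --pt "0 0 0 0.071 -0.297 0 -1"

```text
clock: 15.32
position: [0.5818, -0.1055, 0.2542]
eef_rot: [[-0.235, 0.972, -0.006], [0.972, 0.235, 0.001], [0.002, -0.005, -1.0]]
force: [0.4, -0.0, -0.4]
finger_gap: -0.004
gripper_force: 0.0
```

drive_tool --pt "0 0 0 0 0 -0.01 -1" --pt "0 0 0 0 0 -0.02 -1" --pt "0 0 0 0 0 -0.03 -1" --pt "0 0 0 0 0 -0.034 -1" --pt "0 0 0 0 0 -0.038 -1"

```text
clock: 15.95
position: [0.5827, -0.1037, 0.2388]
eef_rot: [[-0.239, 0.971, 0.0], [0.971, 0.239, -0.0], [-0.0, 0.0, -1.0]]
force: [-1.0, -0.6, 0.8]
finger_gap: -0.001
gripper_force: 0.0
```

drive_tool --pt "0 0 0 0 0 -0.004 -1" --pt "0 0 0 0 0 -0.008 -1" --pt "0 0 0 0 0 -0.012 -1" --pt "0 0 0 0 0 -0.016 -1" --pt "0 0 0 0 0 -0.02 -1"

```text
clock: 16.58
position: [0.5827, -0.1039, 0.2287]
eef_rot: [[-0.238, 0.971, 0.0], [0.971, 0.238, 0.0], [0.0, 0.0, -1.0]]
force: [0.6, 0.5, 0.2]
finger_gap: 0.0
gripper_force: 0.0
```

drive_tool --pt "0 0 0 0 0 -0.004 -1" --pt "0 0 0 0 0 -0.008 -1" --pt "0 0 0 0 0 -0.012 -1" --pt "0 0 0 0 0 -0.012 -1"

```text
clock: 17.08
position: [0.5826, -0.1039, 0.2225]
eef_rot: [[-0.238, 0.971, -0.0], [0.971, 0.238, 0.0], [0.0, -0.0, -1.0]]
force: [-0.2, -1.1, 1.0]
finger_gap: 0.001
gripper_force: 0.0
```

drive_tool --pt "0 0 0 0 0 -0.004 -1" --pt "0 0 0 0 0 -0.008 -1" --pt "0 0 0 0 0 -0.012 -1" --pt "0 0 0 0 0 -0.012 -1"

```text
clock: 17.58
position: [0.5826, -0.1039, 0.2165]
eef_rot: [[-0.238, 0.971, -0.0], [0.971, 0.238, 0.0], [0.0, -0.0, -1.0]]
force: [0.6, -0.2, -0.2]
finger_gap: 0.001
gripper_force: 0.0
```

drive_tool --pt "0 0 0 0 0 -0.004 -1" --pt "0 0 0 0 0 -0.008 -1" --pt "0 0 0 0 0 -0.012 -1" --pt "0 0 0 0 0 -0.012 -1"

```text
clock: 18.08
position: [0.5827, -0.104, 0.2113]
eef_rot: [[-0.238, 0.971, 0.001], [0.971, 0.238, -0.0], [-0.0, 0.001, -1.0]]
force: [-0.3, 0.0, 4.1]
finger_gap: 0.001
gripper_force: 1.2
```

Contact was near 0.213. Pressing down slowly.

drive_tool --pt "0 0 0 0 0 -0.006 -1" --pt "0 0 0 0 0 -0.012 -1" --pt "0 0 0 0 0 -0.018 -1" --pt "0 0 0 0 0 -0.024 -1" --pt "0 0 0 0 0 -0.03 -1"

```text
clock: 18.7
position: [0.5828, -0.104, 0.1961]
eef_rot: [[-0.238, 0.971, 0.001], [0.971, 0.238, -0.0], [-0.0, 0.001, -1.0]]
force: [-0.8, 0.5, 5.0]
finger_gap: 0.001
gripper_force: 2.9
```

drive_tool --pt "0 0 0 0 0 -0.002 -1" --pt "0 0 0 0 0 -0.004 -1" --pt "0 0 0 0 0 -0.004 -1"

```text
clock: 19.08
position: [0.5828, -0.1039, 0.1942]
eef_rot: [[-0.238, 0.971, 0.001], [0.971, 0.238, -0.0], [-0.0, 0.001, -1.0]]
force: [-0.4, 0.4, 5.6]
finger_gap: 0.001
gripper_force: 2.7
```

drive_tool --pt "0 0 0 0 0 -0.002 -1" --pt "0 0 0 0 0 -0.004 -1" --pt "0 0 0 0 0 -0.004 -1"

```text
clock: 19.45
position: [0.5828, -0.104, 0.1931]
eef_rot: [[-0.238, 0.971, 0.001], [0.971, 0.238, -0.0], [-0.001, 0.001, -1.0]]
force: [-2.8, 0.8, 7.0]
finger_gap: 0.002
gripper_force: 4.0
```

drive_tool --pt "0 0 0 0 0 -0.002 -1" --pt "0 0 0 0 0 -0.004 -1" --pt "0 0 0 0 0 -0.004 -1"

```text
clock: 19.82
position: [0.5828, -0.104, 0.1917]
eef_rot: [[-0.238, 0.971, 0.002], [0.971, 0.238, -0.001], [-0.001, 0.002, -1.0]]
force: [-3.1, 1.3, 10.6]
finger_gap: 0.003
gripper_force: 4.9
```

drive_tool --pt "0 0 0 0 0 -0.002 -1" --pt "0 0 0 0 0 -0.004 -1" --pt "0 0 0 0 0 -0.004 -1"

```text
clock: 20.2
position: [0.5828, -0.104, 0.19]
eef_rot: [[-0.238, 0.971, 0.002], [0.971, 0.238, -0.001], [-0.001, 0.002, -1.0]]
force: [-2.8, 1.1, 11.0]
finger_gap: -0.001
gripper_force: 5.2
```

drive_tool --pt "0 0 0 0 0 -0.001 -1" --pt "0 0 0 0 0 -0.002 -1" --pt "0 0 0 0 0 -0.002 -1"

```text
clock: 20.58
position: [0.5829, -0.104, 0.1899]
eef_rot: [[-0.238, 0.971, 0.003], [0.971, 0.239, -0.001], [-0.002, 0.003, -1.0]]
force: [-4.9, 1.6, 12.3]
finger_gap: 0.001
gripper_force: 6.5
```

drive_tool --pt "0 0 0 0 0 -0.001 -1" --pt "0 0 0 0 0 -0.002 -1" --pt "0 0 0 0 0 -0.002 -1"

```text
clock: 20.95
position: [0.5829, -0.104, 0.1899]
eef_rot: [[-0.238, 0.971, 0.004], [0.971, 0.238, -0.001], [-0.002, 0.003, -1.0]]
force: [-5.1, 0.9, 15.4]
finger_gap: -0.002
gripper_force: 7.8
```

drive_tool --pt "0 0 0 0 0 -0.001 -1" --pt "0 0 0 0 0 -0.002 -1" --pt "0 0 0 0 0 -0.002 -1"

```text
clock: 21.32
position: [0.583, -0.104, 0.1899]
eef_rot: [[-0.238, 0.971, 0.004], [0.971, 0.238, -0.001], [-0.002, 0.004, -1.0]]
force: [-5.9, 1.6, 18.8]
finger_gap: 0.0
gripper_force: 9.2
```

z is fixed at 0.1899 while the force rises, so the ram is on its stop. Holding just over a second, then releasing slowly.

drive_tool --pt "0 0 0 0 0 -0.001 -1" --pt "0 0 0 0 0 -0.001 -1" --pt "0 0 0 0 0 -0.001 -1" --pt "0 0 0 0 0 -0.001 -1" --pt "0 0 0 0 0 -0.001 -1"

```text
clock: 21.95
position: [0.583, -0.104, 0.1898]
eef_rot: [[-0.238, 0.971, 0.005], [0.971, 0.239, -0.002], [-0.003, 0.004, -1.0]]
force: [-6.9, 1.5, 19.6]
finger_gap: 0.0
gripper_force: 9.9
```

drive_tool --pt "0 0 0 0 0 0 -1" --pt "0 0 0 0 0 0 -1" --pt "0 0 0 0 0 0 -1" --pt "0 0 0 0 0 0 -1" --pt "0 0 0 0 0 0 -1"

```text
clock: 22.58
position: [0.583, -0.104, 0.1898]
eef_rot: [[-0.238, 0.971, 0.005], [0.971, 0.238, -0.002], [-0.003, 0.004, -1.0]]
force: [-8.2, 1.0, 20.0]
finger_gap: 0.002
gripper_force: 9.9
```

drive_tool --pt "0 0 0 0 0 0.01 -1" --pt "0 0 0 0 0 0.025 -1" --pt "0 0 0 0 0 0.045 -1" --pt "0 0 0 0 0 0.07 -1" --pt "0 0 0 0 0 0.14 -1"

```text
clock: 23.2
position: [0.5815, -0.1036, 0.2515]
eef_rot: [[-0.238, 0.971, -0.007], [0.971, 0.238, 0.002], [0.003, -0.006, -1.0]]
force: [0.9, 0.6, 0.2]
finger_gap: -0.002
gripper_force: 0.0
```

drive_tool --pt "0 0 0 -0.03 0.1 0.04 -1" --pt "0 0 0 -0.06 0.2 0.04 -1" --pt "0 0 0 -0.08 0.3 0.04 -1" --pt "0 0 0 -0.1 0.4 0.04 -1" --pt "0 0 0 -0.12 0.5 0.04 -1"

```text
clock: 23.82
position: [0.5221, 0.1475, 0.2737]
eef_rot: [[-0.238, 0.971, -0.001], [0.971, 0.238, -0.0], [0.0, -0.001, -1.0]]
force: [0.4, -0.5, -0.8]
finger_gap: 0.001
gripper_force: 0.0
```

drive_tool --pt "0 0 0 0 0.05 0 -1" --pt "0 0 0 0 0.05 0 -1" --pt "0 0 0 0 0.05 0 -1"

```text
clock: 24.2
position: [0.5227, 0.1704, 0.2738]
eef_rot: [[-0.238, 0.971, -0.001], [0.971, 0.238, -0.001], [-0.001, -0.001, -1.0]]
force: [0.0, -0.1, 0.4]
finger_gap: -0.004
gripper_force: 0.0
```

```bash
python3 - <<'E'
from h import *
a=shot("scene","s7");b=shot("top","t7"); o=cv2.imread("pics/s0.png"); s6=cv2.imread("pics/s6.png")
def cc(im,box,lo,hi):
    x,y,w,h=box; m=cv2.inRange(cv2.cvtColor(im[y:y+h,x:x+w],cv2.COLOR_BGR2HSV),lo,hi)
    n,l,s,c=cv2.connectedComponentsWithStats(m)
    if n<2: return None
    i=1+np.argmax(s[1:,4]); return (c[i]+[x,y]).round(1),s[i]
for nm,im in(("start",o),("before",s6),("now",a)):
    print(nm,"knob",cc(im,(195,98,32,30),(0,0,0),(180,255,60)),"stone",cc(im,(205,155,25,25),(4,195,110),(14,255,255)),"handle",cc(im,(225,150,30,50),(0,180,70),(6,255,255)))
E
```

```text
start knob (array([209.9, 113.8]), array([  6,   9,  19,  16, 223], dtype=int32)) stone None handle None
before knob (array([209.8, 113.7]), array([  6,   9,  19,  16, 221], dtype=int32)) stone (array([216.4, 167.1]), array([ 8, 10,  7,  4,  8], dtype=int32)) handle (array([240.3, 177.5]), array([12, 21,  7, 14, 78], dtype=int32))
now knob (array([209.8, 113.7]), array([  6,   9,  19,  16, 222], dtype=int32)) stone (array([216., 165.]), array([10, 10,  3,  1,  3], dtype=int32)) handle (array([240.3, 177.6]), array([12, 21,  7, 14, 75], dtype=int32))
```

```bash
python3 - <<'E'
from h import *
print(ctrl.finish_job())
E
```

```text
the job is handed in; nothing more can be done
None
```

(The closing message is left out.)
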